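Fill the last compartment of the chilli crate and sweep it level

ROBOT

A 6-joint arm with a two-finger parallel gripper is mounted at the origin on the work surface. World frame = base frame: x ahead of the robot, y to its left, z up, the work surface at z = 0. Lengths are in m, angles in degrees, forces in N, time in s.
With the tool pointing down it reaches from about 0.3 to 0.75 m from the base axis. Payload 8.5 kg.
Tool frame: the origin (TCP) lies midway between the tips of the shut fingers; the grasp point (between the pads) lies 19 mm behind it (env.hold_point_z is the distance from the TCP to the grasp point, in m); z points along the fingers, y is the line along which they close (so a half turn about z gives the same grasp; the last joint's range is limited). The gripper opens to 85 mm and grips with 20 to 120 N. Pads are 22 mm wide; open, the fingers measure 114 mm over their backs; the gripper's body (76 mm by 85 mm) begins 54 mm behind the grasp point. The pads swing forward as they close: fully open they stand 13 mm farther back than shut.
Start: joints at [-86.648, 21.807, 74.336, -0, 83.858, -12.336], TCP at [0.149, -0.529, 0.231] pointing down, gripper open.
Joint ranges: [-178.18, 178.18], [-50.72, 133.34], [12.68, 142.11], [-81.47, 261.47], [9.98, 163.14], [-165.26, 165.26]. Speed limits (degrees/s): [136.94, 136.94, 180, 180, 180, 180].

INTERFACE

Orientations are given as a 3x3 rotation matrix whose columns are the frame's x, y, z axes.
In Python, from rig import observe, get_image, camera_info, env gives the robot as it stands.
- The arm moves only by the tool drive_tool, never from a script. Its arguments are lists of equal length, an entry for each row: "offset": the shift along the tool's x, y, z in units of 40 mm (1.0 is 40 mm), a list of three; "turn": the turn, a rotation vector about the tool's x, y, z in units of 6 degrees (1.0 is 6 degrees), a list of three; "hand": the opening, from 0 (shut) to 1 (fully open). A call has exactly 10 rows; each row shifts and turns the commanded pose from where the row before left it, along the tool's axes as they then stand; what a row does not reach is not made up. A row lasts 1/8 s, in which the tool goes at most 62.5 mm and 10.7 degrees, less where a joint would pass 70% of its speed; a pose out of reach is approached as far as the arm can. A call is refused whole if a number of a shift passes 1 or a number of a turn 1, either way. A call with a gripper value outside its range is refused whole. The fingers move at their own pace and stop on an object; "newtons" is the grip in N (left out, the last holds). Time passes only in rows, so rows that do not move let the fingers close, or fill a call up. It gives the time, the measured TCP pose, the force, the opening and the grip force at its end, in the units of the state.
- observe(): the state, without advancing time (a new reading comes with each control period).
- get_image(name): name is "scene" or "top" or "wrist"; returns the picture (480x640x3 uint8, blue, green, red); there is no depth.
- camera_info(name): a dict with "fx", "fy", "cx", "cy" (pixels), "world_to_cam" (4x4, takes a point from world to camera coordinates). Camera axes: x right, y down, z forward; pixel columns grow to the right and rows downward; lengths in m; the calibration is good to about 2 mm. A picture is of the moment at which its call begins: read the wrist's pose just before it. camera_info takes no time and is no camera call; for the wrist camera it gives the pose at the moment of the call.
- env.close_job(): hands the job in; it is judged then, once.
The state is a dict: "time_s": time; "q": joint angles; "qvel": joint speeds; "joint_efforts": joint torques, N m; "position": TCP position; "tool_rot": TCP orientation; "ft_force": force on the tool from outside, world axes, zero at the start; "wrist_torque": the same for the moment, N m; "grip_width": finger opening in m; "gripper_force": force on a finger pad.
Only numpy, scipy, OpenCV 4.12 (cv2) and the standard library are available. Lean on these libraries where they do the work, as an engineer would, in place of code of your own. Each camera call takes 0.05 s, during which the arm holds its last target. There are 200 camera calls.

TASK

Gently lower the low yellow jar from the counter, upright, into the empty compartment of the wooden crate (the one with the cork disc), so that nothing stands above the rim; leave the tall yellow jar where it stands. Then, with the jar released, slide the blue check bar by its black handle right across the crate to the other end, to prove that nothing sticks up.

Things in the scene. Friction and masses are not known exactly. Their poses are not given: they have to be found in the camera images.
- low_jar: Jar to be packed, on the counter left (+y) of the crate near the tall jar and a low green jar: yellow body 70 mm across, 44 mm high; red lid 62 mm across, 8 mm thick; on it a round red knob 28 mm across, 28 mm tall, to hold it by. 80 mm high in all, 0.14 to 0.3 kg. Origin: centre of its underside, z up.
- tall_jar: The tall jar, same colours, width, lid and knob but 120 mm high in all: it would stand above the crate's rim. Origin: centre of its underside. It stays on the counter.
- pad: Cork disc, 80 mm across, 3 mm thick, fixed at the centre of the empty compartment's floor; the jar stands on it, ending 9 mm below the rim. Origin: centre of its underside, 8 mm above the counter; axes are the crate's. Fixed wooden crate 214 mm square, rim 100 mm high, 8 mm walls, 2 x 2 compartments 96 mm square, dividers only 44 mm high; the other three hold jars like the low one.
- bar (a joint): Blue check bar, 250 mm along the crate's x, 24 mm wide, 12 mm thick, sliding along the crate's y, its underside 2 mm above the rim. Metres: starts at 0 to 0.02, parked beyond the crate's -y end (robot's right), clear of the compartments; grows towards +y to the stop at 0.28 beyond the other end. About 1.5 N of friction; stays where left; blocked by anything above the rim.
- bar_grip (a point): Middle of the bar's upright black handle, 138 mm above the counter; moves with the bar. The handle is 60 mm long (crate's x), 24 mm thick (crate's y) and reaches from the bar's top, 114 mm above the counter, to 152 mm. Axes as the crate's: y is the sliding direction.
Mind the look-alikes: they are no part of the job. Leave any pink or turquoise look-alike of the low_jar alone.

How it is judged:
By the outcome, as a careful person would: the job done as asked, in the order asked, and still so for the second after the job is handed in, with the robot touching nothing.
It also fails if it takes over 53 s, if anything falls off the work surface, if the arm or the gripper's body presses on something with over 40 N, if the wrist force passes 120 N, or if a joint passes its speed limit or range.

## Working session

There is one attempt and no reset: what is moved stays moved. The work goes in short steps, Python scripts to look and compute and a tool call to move; the robot and the scene stay as the last step left them, time stands still between calls to the robot, and variables do not carry over. Pictures are saved under pics/ and viewed, at most 10 in all, crops included, and the job is handed in when it is done.

Besides the shell and the picture viewer there is one more tool, called after ">>>" as name(argument=value, ...) on one line, values as JSON. drive_tool: Moves the arm, as the interface text tells. Its arguments: {"type":"object","properties":{"offset":{"type":"array"},"turn":{"type":"array"},"hand":{"type":"array"},"newtons":{"type":"number"}},"required":["offset","turn","hand"]}

```bash
mkdir -p pics; ls
python3 - <<'E'
from rig import observe,get_image,camera_info,env
import cv2,numpy as np
for n in("top","scene"):
    cv2.imwrite(f"pics/{n}0.png",get_image(n)); c=camera_info(n); print(n,c["fx"],c["cx"],c["cy"],np.round(c["world_to_cam"],3).tolist())
s=observe();print(s["time_s"],s["position"],np.round(s["tool_rot"],3).tolist(),s["grip_width"],env.hold_point_z)
E
```

```text
pics
top 476.37870614169 318.6218152982029 243.67997544338743 [[-0.029, -0.999, -0.023, 0.059], [-0.997, 0.03, -0.078, 0.489], [0.078, 0.02, -0.997, 0.96], [0.0, 0.0, 0.0, 1.0]]
scene 531.6619283197734 323.9261705501779 251.0888296533291 [[-0.487, 0.873, -0.0, 0.196], [0.466, 0.26, -0.846, -0.155], [-0.739, -0.412, -0.533, 1.451], [0.0, 0.0, 0.0, 1.0]]
0.1 [ 0.14869484 -0.52923914  0.23075907] [[0.963, 0.27, -0.0], [0.27, -0.963, 0.001], [0.0, -0.001, -1.0]] 0.08564532442257054 0.0187
```

View pics/top0.png

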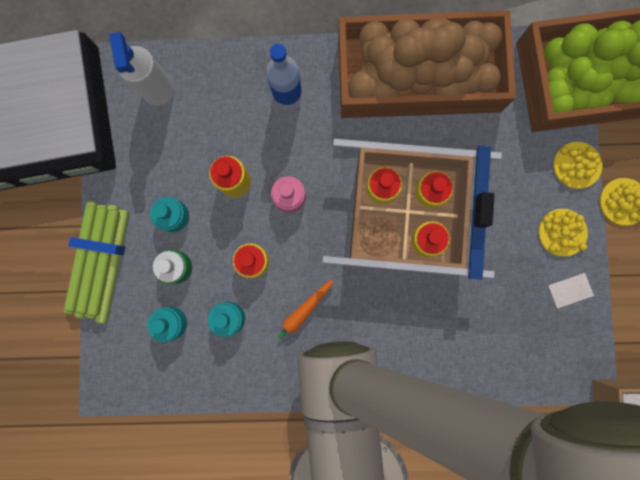

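View pics/scene0.png

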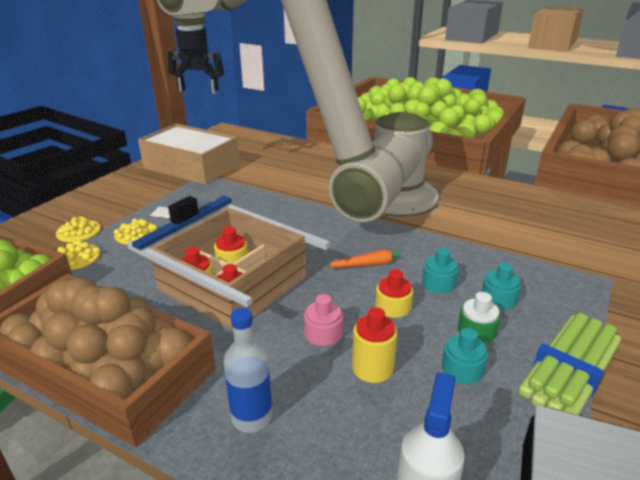

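The top view shows two red-lidded yellow jars on the counter. The one at (228,174) appears at (375,345) in the scene view with a tall body, so it is the tall jar. The one at (250,261), scene (395,293), has a short body, so it should be the low jar. The pink one at (288,193) and the turquoise ones are look-alikes. The empty compartment is at about (380,236), and the bar is at about (482,212) with its handle at (485,210).

```bash
cat > h.py <<'E'
from rig import observe,get_image,camera_info,env
import cv2,numpy as np
def ray(c,u,v):
    M=c["world_to_cam"];R=np.array(M)[:3,:3];t=np.array(M)[:3,3]
    return -R.T@t, R.T@np.array([(u-c["cx"])/c["fx"],(v-c["cy"])/c["fy"],1])
def plane(c,u,v,z):
    o,d=ray(c,u,v); return o+d*(z-o[2])/d[2]
def tri(r1,r2):
    A=np.stack([r1[1],-r2[1]],1);s=np.linalg.lstsq(A,r2[0]-r1[0],rcond=None)[0]
    p,q=r1[0]+s[0]*r1[1],r2[0]+s[1]*r2[1];return (p+q)/2,np.linalg.norm(p-q)
def proj(c,p):
    q=np.array(c["world_to_cam"])@np.r_[p,1];return np.array([c["fx"]*q[0]/q[2]+c["cx"],c["fy"]*q[1]/q[2]+c["cy"]])
def blobs(im,lo,hi,amin=60):
    h=cv2.cvtColor(im,cv2.COLOR_BGR2HSV);m=cv2.inRange(h,lo,hi)
    if lo[0]==0: m|=cv2.inRange(h,(172,lo[1],lo[2]),(180,255,255))
    return m,[c for c in cv2.findContours(m,cv2.RETR_EXTERNAL,cv2.CHAIN_APPROX_NONE)[0] if cv2.contourArea(c)>amin]
E
python3 - <<'E'
from h import *
T=cv2.imread("pics/top0.png");S=cv2.imread("pics/scene0.png");ct,cs=camera_info("top"),camera_info("scene")
for n,im,c in(("top",T,ct),("scene",S,cs)):
    _,b=blobs(im,(0,150,90),(7,255,255))
    for k in b:
        (u,v),r=cv2.minEnclosingCircle(k);print(n,"red",np.round([u,v,r],1),cv2.boundingRect(k))
_,b=blobs(T,(100,120,40),(125,255,255),200)
for k in b:
    r=cv2.minAreaRect(k);
    if 450<r[0][0]<510:
        P=cv2.boxPoints(r);W=[plane(ct,*p,.114) for p in P];print("bar",r,np.round(W,4).tolist())
# handle black
h=cv2.cvtColor(T,cv2.COLOR_BGR2HSV);m=cv2.inRange(h,(0,0,0),(180,255,50));m[:, :465]=0;m[:,505:]=0;m[:180]=0;m[240:]=0
k=max(cv2.findContours(m,0,1)[0],key=cv2.contourArea);r=cv2.minAreaRect(k);print("handle",r,plane(ct,*r[0],.15))
a=cv2.resize(T[130:290,315:515],None,fx=2.4,fy=2.4,interpolation=2)[:390,:480]
b=cv2.resize(S[250:400,330:450],None,fx=2.6,fy=2.6,interpolation=2)
H=max(a.shape[0],b.shape[0]);pad=lambda x:np.pad(x,((0,H-x.shape[0]),(0,0),(0,0)))
cv2.imwrite("pics/crop1.png",np.hstack([pad(a),pad(b)]));print(a.shape,b.shape)
E
```

```text
top red [248.5 260.1  14.8] (234, 246, 30, 29)
top red [432.5 238.2  15.1] (418, 224, 30, 29)
top red [436.1 186.9  15.2] (421, 173, 31, 29)
top red [384.8 182.6  14.9] (370, 168, 30, 30)
top red [225.3 171.3  15.5] (210, 156, 31, 31)
scene red [375.4 325.5  18.7] (357, 307, 38, 35)
scene red [394.6 285.1  15.7] (379, 270, 32, 27)
scene red [229.  274.5  12.1] (217, 264, 25, 18)
scene red [194.9 259.4  13.9] (181, 246, 28, 24)
scene red [229.5 239.5  14.6] (215, 226, 30, 25)
bar ((477.693115234375, 239.71725463867188), (13.447342872619629, 76.98457336425781), 3.3664603233337402) [[0.4116, -0.2315, 0.114], [0.5537, -0.2474, 0.114], [0.5514, -0.272, 0.114], [0.4095, -0.2558, 0.114]]
bar ((482.1181945800781, 172.66893005371094), (13.069602012634277, 53.598243713378906), 3.6913859844207764) [[0.5572, -0.2487, 0.114], [0.6582, -0.2606, 0.114], [0.6557, -0.2847, 0.114], [0.5548, -0.2727, 0.114]]
handle ((483.2914123535156, 209.54656982421875), (17.91021728515625, 33.706443786621094), 3.3664608001708984) [ 0.53183947 -0.25318805  0.15      ]
(384, 480, 3) (390, 312, 3)
```

View pics/crop1.png

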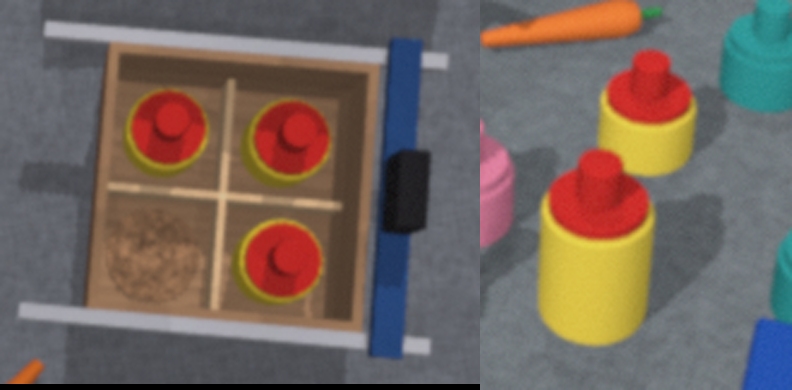

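The enlarged crop confirms it. The rear yellow jar has a short body about as high as it would be if packed, so it is the low jar (top view 250,261). The front one is tall. The cork disc lies in the lower-left compartment, at about (379.6,236.3) in the top view.

Run:
```python
from h import *
ct,cs=camera_info("top"),camera_info("scene")
C=[(360.8,147.9),(472.9,157.1),(465.8,267.5),(351.3,258.3)]
W=np.array([plane(ct,*p,.1) for p in C]);print(np.round(W,4).tolist(),"sides",[round(float(np.linalg.norm(W[i]-W[i-1])),4) for i in range(4)],"ctr",W.mean(0))
a=np.radians(-6.7);ex=np.array([np.cos(a),np.sin(a)]);ey=np.array([-ex[1],ex[0]])
print("pad from crate",W.mean(0)[:2]-.052*ex+.052*ey*1,"cork",plane(ct,379.6,236.3,.011))
for p in [(432.5,238.2),(436.1,186.9),(384.8,182.6)]: print("packed jar",plane(ct,*p,.062))
print("low",plane(ct,248.5,260.1,.053),"tri",tri(ray(ct,248.5,260.1),ray(cs,394.6,285.1)))
print("tall",plane(ct,225.3,171.3,.093),"tri",tri(ray(ct,225.3,171.3),ray(cs,375.4,325.5)))
print("turq",plane(ct,228,318,.06),"green",plane(ct,172,267,.05))
T=cv2.imread("pics/top0.png");_,b=blobs(T,(22,120,90),(34,255,255),60)
h=cv2.cvtColor(T,cv2.COLOR_BGR2HSV);m=cv2.inRange(h,(0,150,80),(34,255,255))|cv2.inRange(h,(172,150,80),(180,255,255))
k=[c for c in cv2.findContours(m,0,1)[0] if cv2.pointPolygonTest(c,(248,260),False)>=0][0];print("body",cv2.minEnclosingCircle(k),cv2.boundingRect(k))
(u,v),_=cv2.minEnclosingCircle(k);print(plane(ct,u,v,.044))
s=observe();tgt=np.array([np.cos(a),np.sin(a)]);print(s["q"])
```

```text
[[0.6652, -0.0436, 0.1], [0.6399, -0.2555, 0.1], [0.4308, -0.2311, 0.1], [0.4544, -0.0182, 0.1]] sides [0.2123, 0.2135, 0.2105, 0.2142] ctr [ 0.54758193 -0.1371053   0.1       ]
pad from crate [ 0.50200393 -0.07939354] cork [ 0.50229824 -0.08250422  0.011     ]
packed jar [ 0.4907715  -0.18016819  0.062     ]
packed jar [ 0.59219994 -0.19204221  0.062     ]
packed jar [ 0.60417786 -0.09138645  0.062     ]
low [0.45902992 0.18376128 0.053     ] tri (array([0.45901467, 0.18465023, 0.04989901]), np.float64(0.0007935108374335186))
tall [0.63026191 0.21905645 0.093     ] tri (array([0.63034527, 0.22003616, 0.09142764]), np.float64(0.0014038839143899356))
turq [0.34653788 0.22477904 0.06      ] green [0.44993193 0.33798094 0.05      ]
body ((250.2512664794922, 260.5507507324219), 17.61300277709961) (233, 244, 35, 34)
[0.45845599 0.18177284 0.044     ]
[-8.66475032e+01  2.18389733e+01  7.43799320e+01 -1.98208796e-03
  8.38589368e+01 -1.23367259e+01]
```

>>> drive_tool(offset=[[0,0,0],[0,0,0],[0,0,0],[0.3,-1,0],[0.3,-1,0],[0.3,-1,0],[0.3,-1,0],[0.3,-1,0],[0.3,-1,0],[0.3,-1,0]], turn=[[0,0,1],[0,0,1],[0,0,1],[0,0,0.73],[0,0,0],[0,0,0],[0,0,0],[0,0,0],[0,0,0],[0,0,0]], hand=[1,1,1,1,1,1,1,1,1,1])

```text
time_s: 1.35
position: [0.262, -0.2586, 0.2312]
tool_rot: [[0.993, -0.117, -0.0], [-0.117, -0.993, 0.0], [-0.0, -0.0, -1.0]]
ft_force: [-0.2, -0.3, 0.6]
grip_width: 0.0855
gripper_force: 0.0
```

>>> drive_tool(offset=[[0.3,-1,0],[0.3,-1,0],[0.3,-1,0],[0.3,-1,0],[0.3,-1,0],[0.3,-1,0],[0.3,-1,0],[0.3,-0.8,0],[0.3,-0.6,0],[0,0,0]], turn=[[0,0,0],[0,0,0],[0,0,0],[0,0,0],[0,0,0],[0,0,0],[0,0,0],[0,0,0],[0,0,0],[0,0,0]], hand=[1,1,1,1,1,1,1,1,1,1])

```text
time_s: 2.6
position: [0.4084, 0.0621, 0.2309]
tool_rot: [[0.993, -0.114, -0.001], [-0.114, -0.993, 0.0], [-0.001, -0.0, -1.0]]
ft_force: [1.3, 0.0, 0.1]
grip_width: 0.0856
gripper_force: 0.0
```

```bash
cat >> h.py <<'E'
def go(p):
    s=observe();R=np.array(s["tool_rot"]);return np.round(R.T@(np.array(p)-s["position"])/.04,2)
def st():
    s=observe();R=np.array(s["tool_rot"]);print(round(s["time_s"],2),np.round(s["position"],4),"yaw",round(float(np.degrees(np.arctan2(R[1,0],R[0,0]))),2),"z",np.round(R[:,2],3),"F",np.round(s["ft_force"],1),"w",round(s["grip_width"],4),"g",np.round(s["gripper_force"],1))
E
python3 - <<'E'
from h import *
st();print("to hover",go([.459,.183,.231]))
im=get_image("wrist");c=camera_info("wrist");cv2.imwrite("pics/w1.png",im)
for z in(.08,.052):
  print(proj(c,[.459,.183,z]))
m,b=blobs(im,(0,150,60),(7,255,255),200)
for k in b:print(cv2.minEnclosingCircle(k),cv2.boundingRect(k),plane(c,*cv2.minEnclosingCircle(k)[0],.052))
E
```

```text
2.6 [0.4084 0.0621 0.2309] yaw -6.55 z [-0.001  0.    -1.   ] F [1.3 0.  0.1] w 0.0856 g 0.0
to hover [ 0.91 -3.15 -0.  ]
[143.4301896 163.2458684]
[158.02430853 157.65303217]
((158.9043731689453, 157.70217895507812), 40.9305305480957) (120, 120, 79, 77) [0.45888315 0.18232175 0.052     ]
((629.3348388671875, 56.65158462524414), 44.708892822265625) (595, 13, 45, 89) [ 0.49114941 -0.17603376  0.052     ]
```

View pics/w1.png

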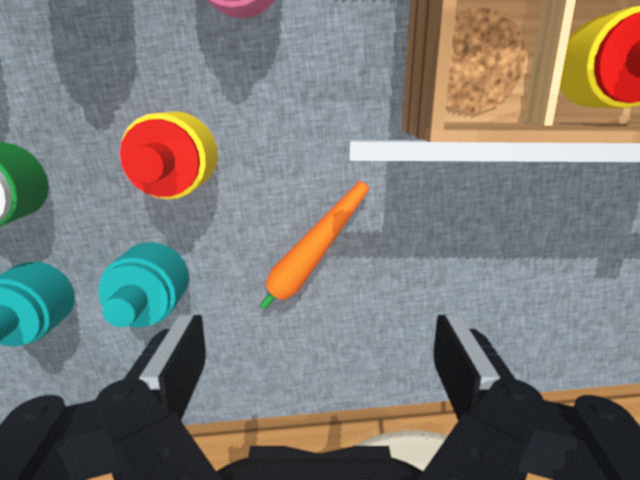

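The wrist view shows the low jar's lid at (159,158), which agrees with the top-view fix to 1 mm, and the cork disc at about (487,62). There is free space around the jar for the open fingers.

>>> drive_tool(offset=[[0.3,-0.9,0],[0.3,-0.9,0],[0.3,-0.9,0],[0.01,-0.45,0],[0,0,0.5],[0,0,0.5],[0,0,0.5],[0,0,0.5],[0,0,0],[0,0,0]], turn=[[0,0,0],[0,0,0],[0,0,0],[0,0,0],[0,0,0],[0,0,0],[0,0,0],[0,0,0],[0,0,0],[0,0,0]], hand=[1,1,1,1,1,1,1,1,1,1])

```text
time_s: 3.9
position: [0.4592, 0.1816, 0.1522]
tool_rot: [[0.993, -0.117, 0.001], [-0.117, -0.993, 0.0], [0.001, -0.0, -1.0]]
ft_force: [0.2, 0.3, 0.7]
grip_width: 0.0854
gripper_force: 0.0
```

Run:
```python
from h import *
st();print(go([.459,.1825,.056]))
```

```text
3.9 [0.4592 0.1816 0.1522] yaw -6.72 z [ 0.001  0.    -1.   ] F [0.2 0.3 0.7] w 0.0854 g 0.0
[-0.01 -0.02  2.4 ]
```

>>> drive_tool(offset=[[0,-0.02,0.5],[0,0,0.5],[0,0,0.5],[0,0,0.4],[0,0,0.3],[0,0,0.2],[0,0,0],[0,0,0],[0,0,0],[0,0,0]], turn=[[0,0,0],[0,0,0],[0,0,0],[0,0,0],[0,0,0],[0,0,0],[0,0,0],[0,0,0],[0,0,0],[0,0,0]], hand=[1,1,1,1,1,1,1,0.55,0.45,0.4], newtons=35)

```text
time_s: 5.15
position: [0.4593, 0.1828, 0.0556]
tool_rot: [[0.993, -0.117, 0.0], [-0.117, -0.993, 0.0], [0.0, -0.0, -1.0]]
ft_force: [-0.2, 0.3, 0.3]
grip_width: 0.0344
gripper_force: 0.0
```

>>> drive_tool(offset=[[0,0,0],[0,0,0],[0,0,0],[0,0,0],[0,0,0],[0,0,0],[0,0,0],[0,0,0],[0,0,-0.1],[0,0,-0.2]], turn=[[0,0,0],[0,0,0],[0,0,0],[0,0,0],[0,0,0],[0,0,0],[0,0,0],[0,0,0],[0,0,0],[0,0,0]], hand=[0.35,0.3,0.2,0.1,0.1,0.1,0.1,0.1,0.1,0.1], newtons=35)

```text
time_s: 6.4
position: [0.4588, 0.1827, 0.0672]
tool_rot: [[0.993, -0.117, -0.001], [-0.117, -0.993, -0.0], [-0.001, 0.0, -1.0]]
ft_force: [-0.3, 0.9, -1.9]
grip_width: 0.0269
gripper_force: 34.6
```

Run:
```python
from h import *
st();print(go([.459,.1825,.23]))
```

```text
6.4 [0.4588 0.1827 0.0672] yaw -6.69 z [-0.001 -0.    -1.   ] F [-0.3  0.9 -1.9] w 0.0269 g 34.6
[ 0.    0.01 -4.07]
```

>>> drive_tool(offset=[[0,0,-0.4],[0,0,-0.6],[0,0,-0.8],[0,0,-0.8],[0,0,-0.8],[0,0,-0.5],[0.1,0.3,0],[0.2,0.6,0],[0.2,0.7,0],[0.2,0.7,0]], turn=[[0,0,0],[0,0,0],[0,0,0],[0,0,0],[0,0,0],[0,0,0],[0,0,0],[0,0,0],[0,0,0],[0,0,0]], hand=[0.1,0.1,0.1,0.1,0.1,0.1,0.1,0.1,0.1,0.1])

```text
time_s: 7.65
position: [0.4758, 0.0866, 0.2221]
tool_rot: [[0.993, -0.117, -0.002], [-0.117, -0.993, -0.0], [-0.002, 0.0, -1.0]]
ft_force: [0.2, 0.3, -1.1]
grip_width: 0.0263
gripper_force: 34.7
```

>>> drive_tool(offset=[[0.2,0.7,0],[0.2,0.7,0],[0.2,0.7,0],[0.2,0.7,0],[0.2,0.6,0],[0.1,0.4,0],[0.04,0.3,0],[0,0,0],[0,0,0],[0,0,0]], turn=[[0,0,0],[0,0,0],[0,0,0],[0,0,0],[0,0,0],[0,0,0],[0,0,0],[0,0,0],[0,0,0],[0,0,0]], hand=[0.1,0.1,0.1,0.1,0.1,0.1,0.1,0.1,0.1,0.1])

```text
time_s: 8.9
position: [0.5023, -0.0794, 0.2234]
tool_rot: [[0.993, -0.116, 0.0], [-0.116, -0.993, 0.0], [-0.0, -0.0, -1.0]]
ft_force: [-0.5, 0.1, -1.8]
grip_width: 0.0268
gripper_force: 34.7
```

Run:
```python
from h import *
st();print(go([.502,-.0805,.0675]))
a=get_image("wrist");cv2.imwrite("pics/w2.png",np.vstack([cv2.resize(a[:,:],(400,300)),cv2.resize(get_image("scene")[130:370,120:440],(400,300))]))
```

```text
8.9 [ 0.5023 -0.0794  0.2234] yaw -6.64 z [ 0.  0. -1.] F [-0.5  0.1 -1.8] w 0.0268 g 34.7
[-0.01  0.03  3.9 ]
```

View pics/w2.png

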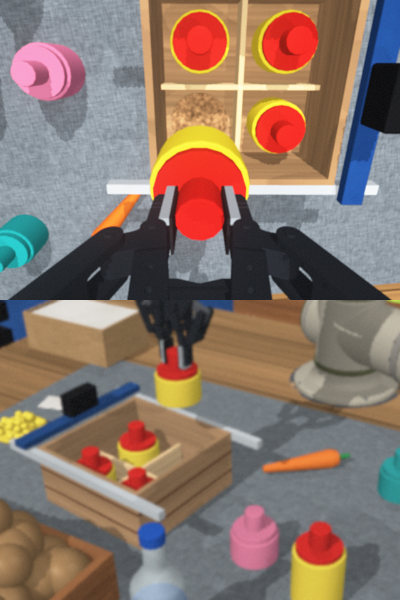

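The jar hangs upright between the pads, held by the knob, just above the empty compartment. I'll refine the disc's position from the earlier wrist picture before lowering.

Run:
```python
from h import *
c=camera_info("wrist");c=dict(c);M=np.array(c["world_to_cam"]);d=np.array([.4084,.0621,.2309])-observe()["position"]
M[:3,3]-=M[:3,:3]@d;c["world_to_cam"]=M
print("jar check",plane(c,158.9,157.7,.052))
im=cv2.imread("pics/w1.png");lab=cv2.cvtColor(cv2.GaussianBlur(im,(9,9),0),cv2.COLOR_BGR2LAB).astype(int)
print(lab[62,487],lab[118,500],lab[10,470],lab[20,535])
m=(lab[...,0]<lab[118,500][0]-14).astype(np.uint8);m[:, :444]=0;m[:,545:]=0;m[128:]=0
m=cv2.morphologyEx(m,cv2.MORPH_CLOSE,np.ones((9,9)));k=max(cv2.findContours(m,0,1)[0],key=cv2.contourArea);(x,y),r=cv2.minEnclosingCircle(k)
print(x,y,r,cv2.boundingRect(k),plane(c,x,y,.011),"eye",plane(c,485,62,.011))
for p in [(430,138),(445,124)]:print("corner rim",plane(c,*p,.1))
```

```text
jar check [0.4595745  0.18297772 0.052     ]
[166 141 161] [182 139 160] [141 140 156] [139 138 155]
494.0 63.5 80.82243347167969 (444, 0, 101, 128) [ 0.49927127 -0.09409654  0.011     ] eye [ 0.50128053 -0.08668459  0.011     ]
corner rim [ 0.45615844 -0.01706436  0.1       ]
corner rim [ 0.46397768 -0.02702162  0.1       ]
```

The rim corner from the wrist view and the disc's right edge both put the disc centre near (0.503, -0.079), so the arm is already over it. Lowering now.

>>> drive_tool(offset=[[0,0,0.3],[0,0,0.5],[0,0,0.5],[0,0,0.5],[0,0,0.5],[0,0,0.4],[0,0,0.4],[0,0,0.3],[0,0,0.2],[0,0,0.1]], turn=[[0,0,0],[0,0,0],[0,0,0],[0,0,0],[0,0,0],[0,0,0],[0,0,0],[0,0,0],[0,0,0],[0,0,0]], hand=[0.1,0.1,0.1,0.1,0.1,0.1,0.1,0.1,0.1,0.1])

```text
time_s: 10.25
position: [0.5024, -0.08, 0.075]
tool_rot: [[0.993, -0.117, -0.0], [-0.117, -0.993, 0.0], [-0.0, -0.0, -1.0]]
ft_force: [0.1, -1.0, -1.8]
grip_width: 0.027
gripper_force: 34.7
```

>>> drive_tool(offset=[[0,0,0.04],[0,0,0.04],[0,0,0.04],[0,0,0.03],[0,0,0.02],[0,0,0.02],[0,0,0.01],[0,0,0],[0,0,0],[0,0,0]], turn=[[0,0,0],[0,0,0],[0,0,0],[0,0,0],[0,0,0],[0,0,0],[0,0,0],[0,0,0],[0,0,0],[0,0,0]], hand=[0.1,0.1,0.1,0.1,0.1,0.1,0.1,0.1,0.1,0.1])

```text
time_s: 11.5
position: [0.5024, -0.0801, 0.0673]
tool_rot: [[0.993, -0.117, -0.0], [-0.117, -0.993, -0.0], [-0.0, 0.0, -1.0]]
ft_force: [-0.7, -0.7, -1.9]
grip_width: 0.0268
gripper_force: 34.7
```

Run:
```python
from h import *
st();print(go([.502,-.0805,.0666]))
```

```text
11.5 [ 0.5024 -0.0801  0.0673] yaw -6.69 z [-0. -0. -1.] F [-0.7 -0.7 -1.9] w 0.0268 g 34.7
[-0.01  0.01  0.02]
```

>>> drive_tool(offset=[[0,0,0.01],[0,0,0.01],[0,0,0.01],[0,0,0],[0,0,0],[0,0,0],[0,0,0],[0,0,0],[0,0,0],[0,0,0]], turn=[[0,0,0],[0,0,0],[0,0,0],[0,0,0],[0,0,0],[0,0,0],[0,0,0],[0,0,0],[0,0,0],[0,0,0]], hand=[0.1,0.1,0.1,0.1,0.1,0.1,0.1,0.1,0.1,0.1])

```text
time_s: 12.75
position: [0.5025, -0.08, 0.0665]
tool_rot: [[0.993, -0.116, 0.0], [-0.116, -0.993, -0.0], [0.0, 0.0, -1.0]]
ft_force: [-1.5, 1.1, 5.4]
grip_width: 0.027
gripper_force: 35.4
```

Contact: the force went from -1.9 to +5.4 N, at the expected height. Opening slightly, then rising.

>>> drive_tool(offset=[[0,0,0],[0,0,0],[0,0,0],[0,0,0],[0,0,0],[0,0,-0.2],[0,0,-0.4],[0,0,-0.6],[0,0,-0.8],[0,0,-0.8]], turn=[[0,0,0],[0,0,0],[0,0,0],[0,0,0],[0,0,0],[0,0,0],[0,0,0],[0,0,0],[0,0,0],[0,0,0]], hand=[0.38,0.42,0.46,0.5,0.5,0.5,0.5,0.5,0.5,0.5])

```text
time_s: 14.0
position: [0.5023, -0.08, 0.1797]
tool_rot: [[0.993, -0.117, 0.0], [-0.117, -0.993, -0.0], [0.0, 0.0, -1.0]]
ft_force: [0.5, 0.2, -0.1]
grip_width: 0.0428
gripper_force: 0.0
```

>>> drive_tool(offset=[[0,0,-0.6],[0,0,-0.6],[0,0,-0.3],[-0.3,0,0],[-0.5,0,0],[-0.5,0,0],[-0.5,0,0],[-0.3,0,0],[0,0,0],[0,0,0]], turn=[[0,0,0],[0,0,0],[0,0,0],[0,0,0],[0,0,0],[0,0,0],[0,0,0],[0,0,0],[0,0,0],[0,0,0]], hand=[0.5,0.5,0.5,1,1,1,1,1,1,1])

```text
time_s: 15.25
position: [0.4193, -0.0704, 0.238]
tool_rot: [[0.993, -0.117, 0.0], [-0.117, -0.993, 0.0], [0.0, -0.0, -1.0]]
ft_force: [0.7, -0.5, -0.1]
grip_width: 0.0855
gripper_force: 0.0
```

Run:
```python
from h import *
st();im=get_image("wrist");c=camera_info("wrist")
m,b=blobs(im,(0,150,60),(7,255,255),300)
for k in b:
    (u,v),r=cv2.minEnclosingCircle(k);print(np.round([u,v,r],1),plane(c,u,v,.062))
h=cv2.cvtColor(im,cv2.COLOR_BGR2HSV);m=cv2.inRange(h,(0,0,0),(180,255,45))
m[380:]=0
for k in cv2.findContours(m,0,1)[0]:
    if cv2.contourArea(k)>800:
        r=cv2.minAreaRect(k);print("blk",np.round(r[0],1),np.round(r[1],1),r[2],plane(c,*r[0],.15))
cv2.imwrite("pics/w3.png",im)
```

```text
15.25 [ 0.4193 -0.0704  0.238 ] yaw -6.7 z [ 0.  0. -1.] F [ 0.7 -0.5 -0.1] w 0.0855 g 0.0
[319.   95.   42.6] [ 0.50231192 -0.0800763   0.062     ]
[453.8  94.8  43.9] [ 0.49083993 -0.17955858  0.062     ]
blk [446.8 354.3] [74.1 33.8] 59.931419372558594 [ 0.32936028 -0.14586616  0.15      ]
blk [192.1 353.7] [34. 72.] 30.411081314086914 [0.34965835 0.02316032 0.15      ]
blk [614.5  28.5] [57. 49.] 90.0 [ 0.51641398 -0.2338416   0.15      ]
```

View pics/w3.png

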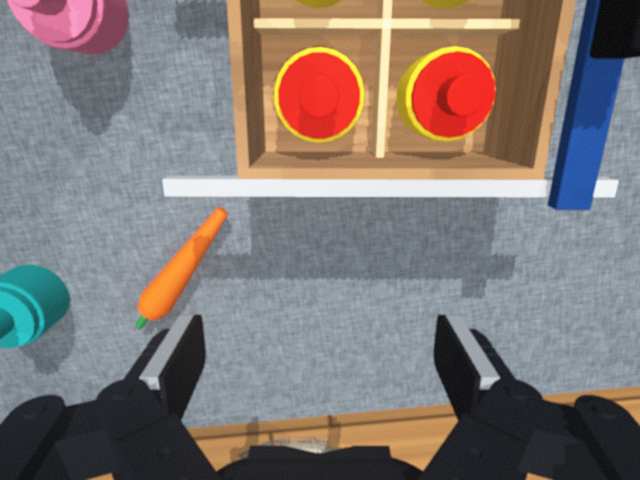

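The low jar stands centred at (319,95), which is (0.502,-0.080), with its knob concentric in the lid seen from above, so it is upright. Next is the handle: the bar's outline puts it at (0.534,-0.258), in line with the crate's axis.

>>> drive_tool(offset=[[0.4,0.5,0],[0.5,0.7,0],[0.5,0.7,0],[0.5,0.7,0],[0.5,0.7,0],[0.5,0.6,0],[0.5,0.42,0],[0,0,0],[0,0,0],[0,0,0]], turn=[[0,0,0],[0,0,0],[0,0,0],[0,0,0],[0,0,0],[0,0,0],[0,0,0],[0,0,0],[0,0,0],[0,0,0]], hand=[1,1,1,1,1,1,1,1,1,1])

```text
time_s: 16.55
position: [0.5337, -0.2571, 0.2383]
tool_rot: [[0.993, -0.116, -0.0], [-0.116, -0.993, 0.0], [-0.0, -0.0, -1.0]]
ft_force: [-0.4, 0.3, 0.8]
grip_width: 0.0855
gripper_force: 0.0
```

>>> drive_tool(offset=[[0,0,0.4],[0,0,0.5],[0,0,0.5],[0,0,0.5],[0,0,0.4],[0,0,0.3],[0,0,0.2],[0,0,0.08],[0,0,0],[0,0,0]], turn=[[0,0,0],[0,0,0],[0,0,0],[0,0,0],[0,0,0],[0,0,0],[0,0,0],[0,0,0],[0,0,0],[0,0,0]], hand=[1,1,1,1,1,1,1,1,1,1])

```text
time_s: 17.8
position: [0.5341, -0.2579, 0.1234]
tool_rot: [[0.993, -0.117, 0.001], [-0.117, -0.993, -0.001], [0.001, 0.0, -1.0]]
ft_force: [0.1, -0.2, -0.4]
grip_width: 0.0858
gripper_force: 0.0
```

Run:
```python
from h import *
st();print(go([.534,-.258,.122]))
cv2.imwrite("pics/w4.png",np.hstack([cv2.resize(get_image("wrist"),(400,300)),cv2.resize(get_image("scene")[140:290,110:310],(400,300))]))
```

```text
17.8 [ 0.5341 -0.2579  0.1234] yaw -6.69 z [ 0.001 -0.001 -1.   ] F [ 0.1 -0.2 -0.4] w 0.0858 g 0.0
[-0.    0.    0.03]
```

View pics/w4.png

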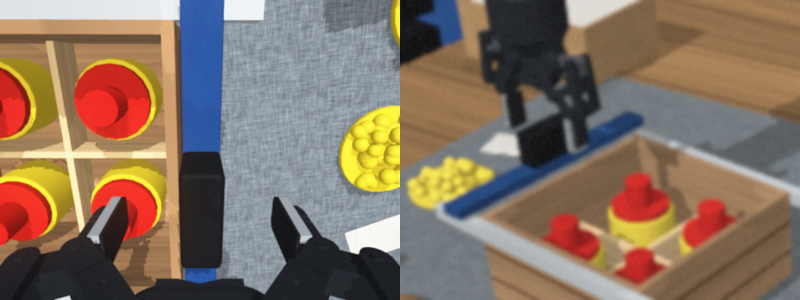

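The fingers straddle the handle evenly. In the wrist half of the picture the handle is at (202,210), between pads at (108,220) and (290,220). Closing.

>>> drive_tool(offset=[[0,0,0.03],[0,0,0],[0,0,0],[0,0,0],[0,0,0],[0,0,0],[0,0,0],[0,0,0],[0,0,0],[0,0,0]], turn=[[0,0,0],[0,0,0],[0,0,0],[0,0,0],[0,0,0],[0,0,0],[0,0,0],[0,0,0],[0,0,0],[0,0,0]], hand=[0.7,0.5,0.4,0.35,0.3,0.2,0.1,0.1,0.1,0.1], newtons=30)

```text
time_s: 19.15
position: [0.5339, -0.2579, 0.1219]
tool_rot: [[0.993, -0.117, 0.0], [-0.117, -0.993, -0.0], [0.0, 0.0, -1.0]]
ft_force: [-1.0, -0.9, 3.1]
grip_width: 0.0236
gripper_force: 30.2
```

>>> drive_tool(offset=[[0,-0.1,0],[0,-0.3,0],[0,-0.4,0],[0,-0.4,0],[0,-0.4,0],[0,-0.4,0],[0,-0.4,0],[0,-0.4,0],[0,-0.4,0],[0,-0.4,0]], turn=[[0,0,0],[0,0,0],[0,0,0],[0,0,0],[0,0,0],[0,0,0],[0,0,0],[0,0,0],[0,0,0],[0,0,0]], hand=[0.1,0.1,0.1,0.1,0.1,0.1,0.1,0.1,0.1,0.1])

```text
time_s: 20.4
position: [0.5512, -0.1138, 0.1219]
tool_rot: [[0.993, -0.117, 0.001], [-0.117, -0.993, -0.0], [0.001, 0.0, -1.0]]
ft_force: [4.4, -3.0, 3.3]
grip_width: 0.0237
gripper_force: 30.4
```

Run:
```python
from h import *
st();a=np.radians(-6.7);ey=np.array([-np.sin(a),np.cos(a)]);t=np.array([.5476,-.1371])+.14*ey;print(t,go([*t,observe()["position"][2]]),observe()["wrist_torque"])
```

```text
20.4 [ 0.5512 -0.1138  0.1219] yaw -6.69 z [ 0.001 -0.    -1.   ] F [ 4.4 -3.   3.3] w 0.0237 g 30.4
[0.5639339  0.00194389] [-0.02 -2.91 -0.  ] [-0.35250124 -0.71909082 -0.08793034]
```

>>> drive_tool(offset=[[-0.01,-0.4,0],[-0.01,-0.4,0],[0,-0.4,0],[0,-0.4,0],[0,-0.4,0],[0,-0.3,0],[0,-0.2,0],[0,-0.1,0],[0,0,0],[0,0,0]], turn=[[0,0,0],[0,0,0],[0,0,0],[0,0,0],[0,0,0],[0,0,0],[0,0,0],[0,0,0],[0,0,0],[0,0,0]], hand=[0.1,0.1,0.1,0.1,0.1,0.1,0.1,0.1,0.1,0.1])

```text
time_s: 21.65
position: [0.5636, -0.0106, 0.1218]
tool_rot: [[0.993, -0.117, 0.004], [-0.117, -0.993, 0.0], [0.004, -0.001, -1.0]]
ft_force: [11.6, -0.5, 1.0]
grip_width: 0.0236
gripper_force: 30.0
```

>>> drive_tool(offset=[[0,-0.04,0],[0,-0.04,0],[0,-0.04,0],[0,-0.03,0],[0,0,0],[0,0,0],[0,0,0],[0,0,0],[0,0,0],[0,0,0]], turn=[[0,0,0],[0,0,0],[0,0,0],[0,0,0],[0,0,0],[0,0,0],[0,0,0],[0,0,0],[0,0,0],[0,0,0]], hand=[0.1,0.1,0.1,0.1,0.1,0.1,0.1,0.1,0.1,0.1])

```text
time_s: 22.9
position: [0.5642, -0.0051, 0.1219]
tool_rot: [[0.993, -0.117, 0.004], [-0.117, -0.993, -0.0], [0.004, -0.0, -1.0]]
ft_force: [10.8, -2.2, 1.2]
grip_width: 0.0234
gripper_force: 30.0
```

Run:
```python
from h import *
st()
```

```text
22.9 [ 0.5642 -0.0051  0.1219] yaw -6.7 z [ 0.004 -0.    -1.   ] F [10.8 -2.2  1.2] w 0.0234 g 30.0
```

>>> drive_tool(offset=[[0.02,-0.03,0],[0.02,-0.03,0],[0.01,-0.03,0],[0,-0.03,0],[0,-0.03,0],[0,0,0],[0,0,0],[0,0,0],[0,0,0],[0,0,0]], turn=[[0,0,0],[0,0,0],[0,0,0],[0,0,0],[0,0,0],[0,0,0],[0,0,0],[0,0,0],[0,0,0],[0,0,0]], hand=[0.1,0.1,0.1,0.1,0.1,0.1,0.1,0.1,0.1,0.1])

```text
time_s: 24.15
position: [0.5649, 0.001, 0.1219]
tool_rot: [[0.993, -0.116, -0.001], [-0.116, -0.993, 0.0], [-0.001, -0.0, -1.0]]
ft_force: [0.8, -0.5, 6.5]
grip_width: 0.0235
gripper_force: 30.7
```

>>> drive_tool(offset=[[0,0,0],[0,0,0],[0,0,0],[0,0,0],[0,0,0],[0,0,0],[0,0,0],[0,0,-0.3],[0,0,-0.5],[0,0,-0.7]], turn=[[0,0,0],[0,0,0],[0,0,0],[0,0,0],[0,0,0],[0,0,0],[0,0,0],[0,0,0],[0,0,0],[0,0,0]], hand=[0.4,0.5,0.6,0.7,0.8,0.8,0.8,0.8,0.8,0.8])

```text
time_s: 25.4
position: [0.5652, 0.0004, 0.1828]
tool_rot: [[0.993, -0.117, -0.001], [-0.117, -0.993, 0.0], [-0.001, -0.0, -1.0]]
ft_force: [-0.4, -0.7, 0.5]
grip_width: 0.068
gripper_force: 0.0
```

>>> drive_tool(offset=[[0,0,-0.7],[0,0,-0.6],[0,0,-0.4],[-0.7,0,0],[-0.9,0,0],[-0.9,0,0],[-0.9,0,0],[-0.5,0,0],[0,0,0],[0,0,0]], turn=[[0,0,0],[0,0,0],[0,0,0],[0,0,0],[0,0,0],[0,0,0],[0,0,0],[0,0,0],[0,0,0],[0,0,0]], hand=[0.8,0.8,0.8,0.8,0.8,0.8,0.8,0.8,0.8,0.8])

```text
time_s: 26.65
position: [0.4112, 0.0184, 0.2502]
tool_rot: [[0.993, -0.117, 0.001], [-0.117, -0.993, -0.0], [0.001, 0.0, -1.0]]
ft_force: [0.3, -0.5, -0.8]
grip_width: 0.0684
gripper_force: 0.0
```

Run:
```python
from h import *
st()
cv2.imwrite("pics/end.png",np.hstack([cv2.resize(get_image("wrist"),(400,300)),cv2.resize(get_image("scene")[140:365,110:410],(400,300))]))
```

```text
26.65 [0.4112 0.0184 0.2502] yaw -6.7 z [ 0.001 -0.    -1.   ] F [ 0.3 -0.5 -0.8] w 0.0684 g 0.0
```

View pics/end.png

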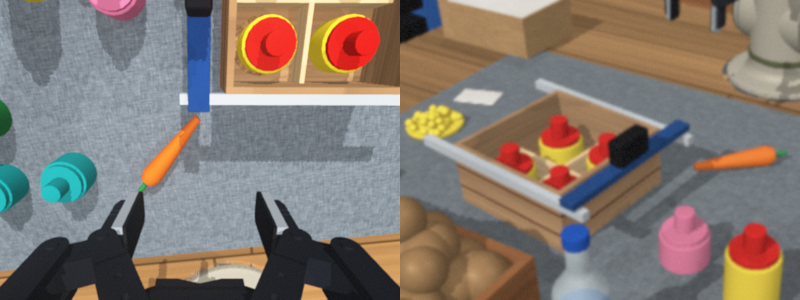

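The picture shows the bar parked past the crate's +y end, with the handle at (628,146) in the scene half. All four jars stand upright below the rim, the tall jar is untouched and the gripper is clear of everything.

```bash
python3 -c "
from rig import env
print(env.close_job())"
```

```text
the job is handed in; nothing more can be done
None
```

The low yellow jar stands upright on the cork disc below the rim, the blue check bar was then slid right across to the far end, the tall jar was left alone, and the job was handed in at about 27 s.

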